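Clip a gas-control module onto the spectrometer's sloping rail

ROBOT

A 6-joint arm with a two-finger parallel gripper is mounted at the origin on the work surface. World frame = base frame: x ahead of the robot, y to its left, z up, the work surface at z = 0. Lengths are in mm, angles in degrees, forces in N, time in s.
With the tool pointing down it reaches from about 425 to 1125 mm from the base axis. Payload 14.9 kg.
Tool frame: the origin (TCP) lies between the finger pads; the fingertips stand ahead of it and the grasp point (between the pads) lies 11 mm behind it (bot.tcp_to_tips is the z of the fingertips in the tool frame, in mm); z points along the fingers, y is the line along which they close (so a half turn about z gives the same grasp; the last joint's range is limited). The gripper opens to 91 mm and grips with 3 to 60 N. Pads are 32 mm wide; open, the fingers measure 118 mm over their backs; the gripper's body (76 mm by 178 mm) begins 60 mm behind the grasp point.
Start: joints at [69.597, 21.709, 99.362, -0, 58.929, -1.908], TCP at [222.064, 663.857, 221.932] pointing down, gripper open.
Joint ranges: [-158.91, 158.91], [-42.39, 125.64], [0.06, 152.35], [-60.88, 240.88], [17.5, 164.5], [-176.32, 176.32]. Speed limits (degrees/s): [108.29, 108.29, 136.94, 180, 180, 180].

INTERFACE

Orientations are given as a 3x3 rotation matrix whose columns are the frame's x, y, z axes.
In Python, from plant import bot, optics gives the robot as it stands.
- The arm moves only by the tool carry_out, never from a script. Its argument "plan" is a list of rows, each an object with "slide": the shift along the tool's x, y, z in m, a list of three; "rotation": the turn, a rotation vector about the tool's x, y, z in degrees, a list of three. A call has 1 to 8 rows; each row is the pose to reach, as a shift and turn from the pose commanded when the call began, along the tool's axes at that moment; what a row does not reach only later rows make up. A row lasts 1/8 s, in which the tool goes at most 62.5 mm and 10.7 degrees, less where a joint would pass 70% of its speed; a pose out of reach is approached as far as the arm can. A call with a gripper value outside its range is refused whole. "jaw" is the opening, from -1 (shut) to 1 (fully open), set as the call begins (left out, the last holds). The fingers move at their own pace and stop on an object; "squeeze" is the grip in N (left out, the last holds). Time passes only in rows, so rows that repeat a pose let the fingers close. It gives the time, the measured TCP pose, the force, the opening and the grip force at its end, in the units of the state.
- bot.sense(): the state, without advancing time (a new reading comes with each control period).
- optics.camera(name): name is "side" or "top" or "wrist"; returns (picture, depth): 420x560x3 uint8, blue, green, red; 420x560 float32, mm along the optical axis (not along the pixel's ray), 0 where there is no reading.
- optics.calibration(name): a dict with "camera_matrix" (3x3 intrinsics, pixels), "R" (3x3) and "t" (3): a world point X has camera coordinates R X + t; the wrist camera has in their place "tool_from_camera" (4x4, takes a point from camera to tool coordinates, whose origin is the TCP and whose axes are the flange's). Camera axes: x right, y down, z forward; pixel columns grow to the right and rows downward; lengths in mm; the calibration is good to about 2 mm. A picture is of the moment at which its call begins: read the wrist's pose just before it. calibration takes no time and is no camera call.
- bot.close_job(): hands the job in; it is judged then, once.
The state is a dict: "time": time; "qpos": joint angles; "joint_velocities": joint speeds; "effort": joint torques, N m; "position": TCP position; "tcp_rot": TCP orientation; "wrist_force": force on the tool from outside, world axes, zero at the start; "torque": the same for the moment, N m; "width": finger opening in mm; "grasp_force": force on a finger pad.
Only numpy, scipy, OpenCV 4.12 (cv2) and the standard library are available. Lean on these libraries where they do the work, as an engineer would, in place of code of your own. Each camera call takes 0.05 s, during which the arm holds its last target. There are 200 camera calls.

TASK

Mount the loose grey module on the free bay of the sloping, springy steel rail, lined up with the aluminium port block behind the rail: first hook its head lip under the rail's upper edge with the foot still raised, then tilt the foot down until the sprung foot clip snaps behind the lower edge and the module sits flush. Press only as firmly as the clip needs, without ramming the module against the rail. Let go of it, and leave the bottle, beaker and screwdriver where they are.

Things in the scene. Friction and masses are not known exactly. Their poses are not given: they have to be found in the camera images.
- module: the loose module: stepped light grey plastic case 117 x 50 x 66 mm, 0.2 to 0.45 kg, starting on the bench on its back, front up. x from foot to head, y across, z out of the front; origin at the underside of lip and skids. Case x = -65 to 52, y = -25 to 25; flat back at z = 14, low steps up to z = 40, raised middle up to z = 66 (mm)
- grip (a point): middle of the module's raised middle part (module x = -6.5, y = 0, z = 50 mm), which spans x = -41.5 to 28.5, z = 40 to 66 and can be gripped across its 50 mm width
- lip (a point): middle of the tip of the module's lip tooth (module x = 33.5, y = 0, z = 4). Lip, 46 mm wide: wall x = 39 to 45, z = 0 to 14, and tooth x = 33.5 to 45, z = 0 to 7.5 pointing to the foot. Between tooth and back is a slot 6.5 mm high, 5.5 mm deep, open to the foot side; the 4 mm rail edge enters it with the foot raised 15 to 22 degrees about the edge
- foot (a point): point on the plane of the module's back at the foot (module x = -58, y = 0, z = 14 mm). Below it two skids (x = -63 to -45, z = 0 to 14) and between them the black sprung clip: nose towards the head ending at x = -33.5, z = 6.8 to 8.8, with a ramp beneath it; its release tab ends at x = -76
- clip (a joint): travel in m of the foot clip: 0 = sprung out (free, or snapped in behind the rail edge), up to 0.007 as the nose is pushed back towards the foot. Slippery; spring 5 N at 0, 7 N at the 4 mm by which it yields while passing the rail edge. Pressing the foot home takes roughly 12 to 20 N, so the sprung rail sinks to its stop first; then the clip snaps
- rail: bare steel top-hat rail, 75 mm wide, 260 long, 15 high, on a white stand sloping up away from the robot at 22 degrees. Origin: centre of its outer face, 86 mm above the bench. x up the slope, y along the rail, z square out of the slope. It is sprung: pivoted along its upper edge, its lower edge starts to sink at about 5 N, stops 13 mm down (10 degrees) at about 8 N, and comes back up when let go
- edge_up (a point): middle of the rail's upper edge (rail x = 37.5, y = 0, z = -2 mm). Flanges are 4 mm thick (rail z = -4 to 0); the lower edge is at rail x = -37.5. Behind both edges is free space 13 mm deep in x, down to the white panel at rail z = -36. A module that is home has its back on the rail's face, axes parallel to the rail's, its origin at rail x = 0 (1.5 mm play), z = -14 mm
- bay (a point): point on the rail's outer face and centre line at the middle of the free bay, 65 mm left or right of the rail's middle: the module's middle belongs here, within about 1 cm. In line with it up the slope stands the aluminium port block (60 mm wide along the rail, rail x = 75 to 97, top at rail z = 5, two brass stubs up to z = 21)
- neighbour: a darker grey supply box, 44 mm wide, bolted to the panel across the other half of the rail, fixed; stands 64 mm above the rail's face. Origin: on the bench plane below the rail's centre line, at its middle; its yaw is the stand's
- bottle: amber bottle, 64 mm wide, 140 mm tall, standing; origin under its middle; leave alone
- beaker: glass beaker, 72 mm wide, 90 mm tall, standing; origin under its middle; leave alone
- screwdriver: screwdriver lying on the bench, leave alone; origin under its middle
Mind the look-alikes: they are no part of the job. What is shaped like the module but green or yellow is not meant.

How it is judged:
By the outcome, as a careful person would: the job done as asked, in the order asked, and still so for the second after the job is handed in, with the robot touching nothing.
It also fails if it takes over 61 s, if anything falls off the work surface, if the arm or the gripper's body presses on something with over 40 N, if the wrist force passes 120 N, or if a joint passes its speed limit or range.

## Working session

There is one attempt and no reset: what is moved stays moved. The work goes in short steps, Python scripts to look and compute and a tool call to move; the robot and the scene stay as the last step left them, time stands still between calls to the robot, and variables do not carry over. Pictures are saved under pics/ and viewed, at most 10 in all, crops included, and the job is handed in when it is done.

Besides the shell and the picture viewer there is one more tool, called after "Call:" as name([rows], argument=value, ...), one row to a line, values as JSON. carry_out: Moves the arm, as the interface text tells. Its arguments: {"type":"object","properties":{"plan":{"type":"array","items":{"type":"object","properties":{"slide":{"type":"array","items":{"type":"number"}},"rotation":{"type":"array","items":{"type":"number"}}}}},"jaw":{"type":"number"},"squeeze":{"type":"number"}},"required":["plan"]}

```bash
mkdir -p pics; ls
python3 - <<'E'
from plant import bot, optics
import cv2,numpy as np
s=bot.sense(); print(s['time'],s['position'],np.round(s['tcp_rot'],3).tolist(),s['width'],bot.tcp_to_tips)
for n in ('top','side'):
    p,d=optics.camera(n); cv2.imwrite(f'pics/{n}0.png',p); np.save(f'{n}0.npy',d)
    c=optics.calibration(n); print(n,{k:np.round(v,3).tolist() for k,v in c.items()})
E
```

```text
pics
0.0 [221.94423354 663.46723136 221.30239355] [[-0.948, 0.317, -0.0], [0.317, 0.948, -0.001], [0.0, -0.001, -1.0]] 90.9305106528388 8.0
top {'camera_matrix': [[529.574, 0.0, 280.992], [0.0, 529.574, 205.134], [0.0, 0.0, 1.0]], 'R': [[0.025, -1.0, 0.003], [-0.989, -0.025, -0.148], [0.148, 0.0, -0.989]], 't': [-52.72, 491.9, 1316.25]}
side {'camera_matrix': [[470.85, 0.0, 287.095], [0.0, 470.85, 206.62], [0.0, 0.0, 1.0]], 'R': [[-1.0, -0.008, -0.008], [-0.0, 0.753, -0.658], [0.011, -0.658, -0.753]], 't': [476.207, 89.646, 1099.718]}
```

View pics/top0.png

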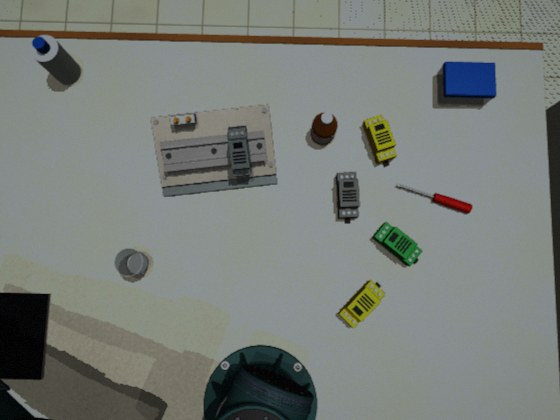

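View pics/side0.png

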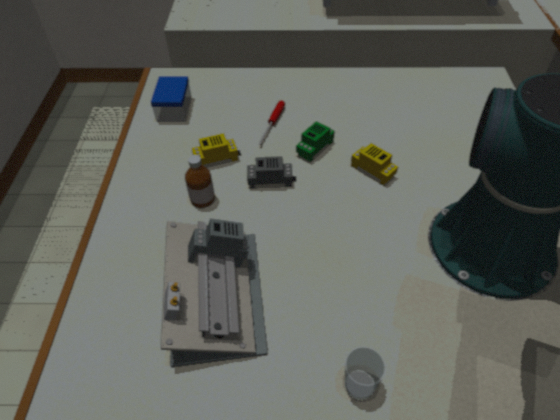

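The top view shows the candidates for the module: grey at (347,196), dark grey neighbour bolted on the rail at (239,152), yellow at (380,138) and (361,303), green at (398,243). I choose the grey at (347,196), which has its black clip tab at (347,220), so its foot points towards the robot. The free bay is the left one, at about (183,150), with the port block at (183,119). The side view agrees: the module is at (271,170) and the port block at (174,300).

```bash
cat > h.py <<'E'
import numpy as np, cv2
from plant import bot, optics
def cam(n, s=None):
    c=optics.calibration(n); K=c['camera_matrix']
    if n=='wrist':
        s=s or bot.sense(); T=np.eye(4); T[:3,:3]=s['tcp_rot']; T[:3,3]=s['position']
        T=T@np.array(c['tool_from_camera']); return np.array(K),T[:3,:3],T[:3,3]
    R=np.array(c['R']); return np.array(K),R.T,-R.T@np.array(c['t'])
def cloud(d,C):
    K,R,o=C; v,u=np.mgrid[:d.shape[0],:d.shape[1]]
    r=np.stack([(u-K[0,2])/K[0,0],(v-K[1,2])/K[1,1],np.ones(d.shape)],-1)
    P=(r*d[...,None])@R.T+o; P[d==0]=np.nan; return P
def ray(uv,C,z):
    K,R,o=C; uv=np.atleast_2d(uv).astype(float)
    r=np.c_[(uv-[K[0,2],K[1,2]])/[K[0,0],K[1,1]],np.ones(len(uv))]@R.T
    return o+r*((z-o[2])/r[:,2])[:,None]
E
python3 - <<'E'
from h import *
p=cv2.imread('pics/top0.png'); C=cam('top'); P=cloud(np.load('top0.npy'),C)
print('cam',C[2]); print('bench z',np.nanmedian(P[230:260,200:300,2]),np.nanstd(P[230:260,200:300,2]))
X=P[165:228,325:370]; Z=X[...,2]
for lo,hi in((15,80),(56,76)):
    m=(Z>lo)&(Z<hi); q=X[m]; r=cv2.minAreaRect(q[:,:2].astype(np.float32)); print(lo,m.sum(),r,np.median(q,0))
# rail: stand region
S=P[100:200,150:280]
for uv in((183,152),(170,153),(200,148),(165,140),(160,185),(183,120),(238,132),(239,165),(270,110)):
    print(uv,np.round(P[uv[1],uv[0]],1))
a=cv2.resize(p[95:205,140:285],None,fx=5,fy=5,interpolation=cv2.INTER_CUBIC)
b=cv2.resize(p[165:228,325:370],None,fx=5,fy=5,interpolation=cv2.INTER_CUBIC)
cv2.imwrite('pics/modcrop.png',b); cv2.imwrite('pics/railcrop.png',a)
E
```

```text
cam [ 292.16917149  -40.85887831 1374.85514687]
bench z -0.9990077425226218 2.9092464043681217
15 970 ((524.6513061523438, -208.2039031982422), (118.29109954833984, 50.6822624206543), 3.954944133758545) [ 518.20203032 -206.39955917   61.90410455]
56 552 ((523.9830932617188, -208.10821533203125), (69.75109100341797, 50.70148849487305), 4.782403945922852) [ 523.70329667 -207.78528255   65.32073307]
(183, 152) [615.2 208.6  79.8]
(170, 153) [612.1 241.3  78.5]
(200, 148) [627.9 167.3  74.7]
(165, 140) [649.  258.8  65.3]
(160, 185) [545.1 280.9  -4.2]
(183, 120) [685.7 205.  120.1]
(238, 132) [656.8  68.4 126.7]
(239, 165) [573.4  62.5 133. ]
(270, 110) [ 7.573e+02 -4.500e+00 -1.000e-01]
```

View pics/modcrop.png

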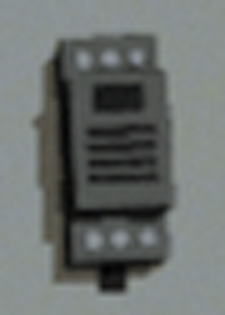

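View pics/railcrop.png

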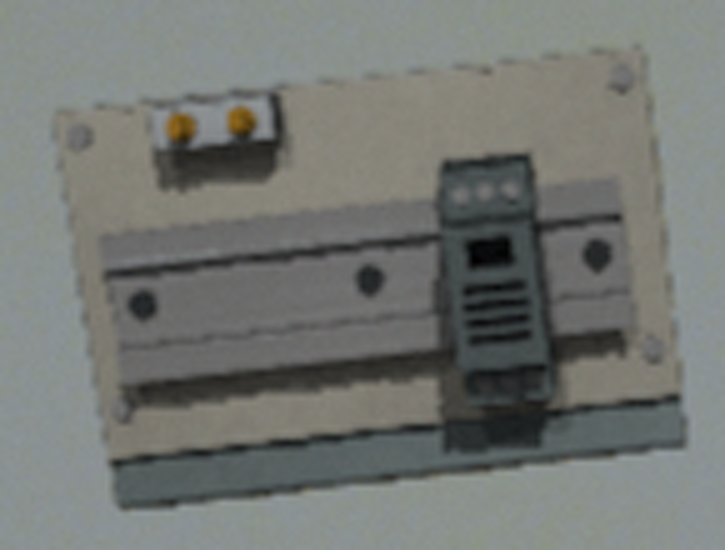

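The module crop confirms light grey with the black foot tab at crop (112,275), so the foot is nearest the robot. The rail crop shows the free left bay, the port block at crop (215,120), and rail corners at about (100,237), (620,180), (120,383), (630,335).

Run:
```python
from h import *
C=cam('top'); f=lambda uv:np.array(uv)/5+[140-.4,95-.4]
U=ray(f([(100,237),(620,180)]),C,100.05); L=ray(f([(120,383),(630,335)]),C,71.95)
print(U.round(1),L.round(1))
for A in(U,L): d=A[0]-A[1]; print(np.linalg.norm(d),np.degrees(np.arctan2(-d[0],d[1])))
print('width horiz',(U.mean(0)-L.mean(0)).round(1), 'ctr',((U.mean(0)+L.mean(0))/2).round(1))
blk=ray(f([(215,98),(215,150)]),C,108); print('block',blk.round(1))
print(np.round(optics.calibration('wrist')['tool_from_camera'],3).tolist(), optics.calibration('wrist')['camera_matrix'])
```

```text
[[634.1 263.9 100. ]
 [669.8   7.3 100. ]] [[566.5 256.2  72. ]
 [597.7   1.   72. ]]
259.0676692534029 7.927628169584812
257.10302576655545 6.958045050427575
width horiz [69.9  7.  28.1] ctr [617.  132.1  86. ]
block [[704.4 209.1 108. ]
 [677.7 207.7 108. ]]
[[-0.001, -0.972, -0.236, 66.406], [1.0, -0.001, 0.0, -0.205], [-0.001, -0.236, 0.972, -162.0], [0.0, 0.0, 0.0, 1.0]] [[352.4427185    0.         276.99919258]
 [  0.         352.4427185  216.70496538]
 [  0.           0.           1.        ]]
```

```bash
cat >> h.py <<'E'
from scipy.spatial.transform import Rotation as Ro
def toolR(yaw,pitch=0):
    """tool for a module of given yaw whose x axis rises by pitch: tool x=-mod x, y=mod y, z=-mod z"""
    M=Ro.from_euler('ZY',[yaw,-pitch],degrees=True).as_matrix(); return M@np.diag([-1,1,-1.])
def step(p1,R1,n=1,s=None):
    s=s or bot.sense(); R0=np.array(s['tcp_rot']); 
    t=R0.T@(np.array(p1)-s['position']); r=Ro.from_matrix(R0.T@R1).as_rotvec(degrees=True)
    print('slide mm',t.round(1),'rot',r.round(2),'rows>=',max(np.linalg.norm(t)/62.5,np.linalg.norm(r)/10.7).round(1))
E
python3 -c "
from h import *
step([590,196,270],toolR(7.4))"
```

```text
slide mm [-497.4 -326.7  -48.4] rot [-5.000e-02 -2.000e-02 -2.589e+01] rows>= 9.6
```

Call:
carry_out([
  {"slide": [-0.03, -0.02, -0.04], "rotation": [0, 0, -3]},
  {"slide": [-0.075, -0.05, -0.05], "rotation": [0, 0, -6]},
  {"slide": [-0.125, -0.08, -0.05], "rotation": [0, 0, -9]},
  {"slide": [-0.175, -0.115, -0.05], "rotation": [0, 0, -12]},
  {"slide": [-0.225, -0.145, -0.05], "rotation": [0, 0, -15]},
  {"slide": [-0.275, -0.18, -0.05], "rotation": [0, 0, -18]},
  {"slide": [-0.325, -0.21, -0.05], "rotation": [0, 0, -22]},
  {"slide": [-0.375, -0.245, -0.05], "rotation": [0, 0, -26]},
])

```text
time: 1.1
position: [500.9, 310.9, 271.9]
tcp_rot: [[-0.991, -0.133, -0.0], [-0.133, 0.991, -0.0], [0.0, 0.0, -1.0]]
wrist_force: [1.2, -0.1, -0.5]
width: 91.6
grasp_force: 0.0
```

```bash
python3 -c "
from h import *
print(bot.sense()['time']);step([590,196,270],toolR(7.4))"
```

```text
1.1
slide mm [ -73.1 -125.8    1.9] rot [ 0.   -0.    0.25] rows>= 2.3
```

Call:
carry_out([
  {"slide": [-0.024, -0.042, 0]},
  {"slide": [-0.048, -0.084, 0]},
  {"slide": [-0.072, -0.126, 0]},
  {"slide": [-0.072, -0.126, 0]},
  {"slide": [-0.072, -0.126, 0]},
])

```text
invalid input at $.plan[0]: expected keys slide, rotation
```

Run:
```python
from h import *
import pickle
s=bot.sense(); C=cam('wrist',s); p,d=optics.camera('wrist'); print(s['position'].round(1))
cv2.imwrite('pics/w1.png',p); np.save('w1.npy',d); pickle.dump(C,open('w1.pkl','wb'))
```

```text
[500.9 310.9 271.9]
```

View pics/w1.png

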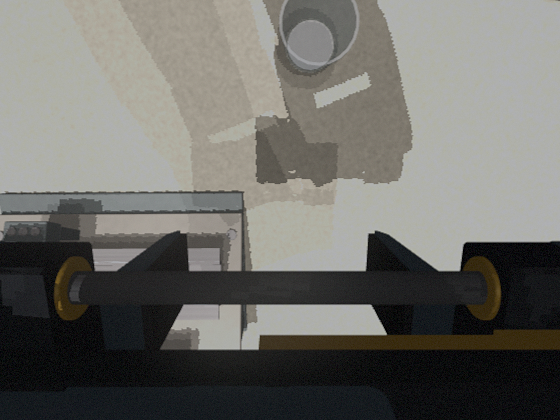

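The picture shows the fingers hiding everything below row 230 and the camera looking towards the robot side, with the beaker at (310,40). To see the rail, the TCP must sit beyond it.

Call:
carry_out([
  {"slide": [-0.041, -0.036, 0], "rotation": [0, 0, 0]},
  {"slide": [-0.083, -0.072, 0], "rotation": [0, 0, 0]},
  {"slide": [-0.125, -0.108, 0], "rotation": [0, 0, 0]},
  {"slide": [-0.167, -0.144, 0], "rotation": [0, 0, 0]},
  {"slide": [-0.167, -0.144, 0], "rotation": [0, 0, 0]},
  {"slide": [-0.167, -0.144, 0], "rotation": [0, 0, 0]},
])

```text
time: 1.9
position: [683.8, 191.6, 271.3]
tcp_rot: [[-0.991, -0.13, -0.001], [-0.13, 0.991, -0.0], [0.001, 0.0, -1.0]]
wrist_force: [-0.4, 0.4, -0.2]
width: 90.9
grasp_force: 0.0
```

Run:
```python
from h import *
import pickle
s=bot.sense(); C=cam('wrist',s); p,d=optics.camera('wrist'); print(s['position'].round(1))
cv2.imwrite('pics/w2.png',p); np.save('w2.npy',d); pickle.dump(C,open('w2.pkl','wb'))
```

```text
[683.8 191.6 271.3]
```

View pics/w2.png

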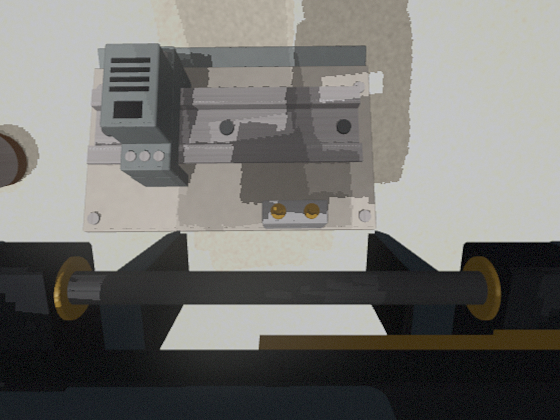

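The picture shows the free bay clearly: upper rail edge at row ~162, lower edge at row ~88, +y rail end at u≈361, port block at u 264–327, rows 200–225.

Run:
```python
from h import *
import pickle
C=pickle.load(open('w2.pkl','rb')); g=cv2.imread('pics/w2.png'); d=np.load('w2.npy'); P=cloud(d,C)
for u in (220,300):
  print(u,[(v,int(g[v,u].mean()),int(d[v,u])) for v in list(range(82,96,1))+list(range(154,170,1))])
print('row150',[(u,int(g[150,u].mean()),int(d[150,u])) for u in range(354,368)])
# flange points
for n,(a,b,c,e) in dict(up=(150,159,200,355),low=(92,102,200,355)).items():
    q=P[a:b,c:e].reshape(-1,3); print(n,np.nanmedian(q,0).round(1),np.nanstd(q,0).round(1))
q=P[[*range(150,159),*range(92,102)]][:,200:355].reshape(-1,3); q=q[~np.isnan(q[:,0])]
A=np.c_[q[:,:2],np.ones(len(q))]; k=np.linalg.lstsq(A,q[:,2],rcond=None)[0]; r=q[:,2]-A@k; print(k,r.std())
print('tilt',np.degrees(np.arctan(np.hypot(*k[:2]))),'yaw',np.degrees(np.arctan2(k[1],k[0])))
```

```text
220 [(82, 143, 381), (83, 142, 381), (84, 143, 380), (85, 144, 380), (86, 127, 381), (87, 109, 340), (88, 135, 342), (89, 136, 342), (90, 137, 341), (91, 138, 342), (92, 140, 341), (93, 137, 340), (94, 135, 339), (95, 132, 341), (154, 132, 333), (155, 131, 332), (156, 135, 332), (157, 136, 333), (158, 134, 331), (159, 132, 332), (160, 133, 331), (161, 135, 331), (162, 102, 331), (163, 131, 369), (164, 149, 367), (165, 151, 366), (166, 152, 367), (167, 149, 368), (168, 149, 368), (169, 152, 367)]
300 [(82, 101, 380), (83, 100, 381), (84, 101, 380), (85, 104, 382), (86, 99, 379), (87, 96, 342), (88, 92, 342), (89, 92, 342), (90, 92, 343), (91, 90, 340), (92, 89, 340), (93, 92, 340), (94, 90, 341), (95, 93, 340), (154, 77, 331), (155, 77, 330), (156, 76, 330), (157, 77, 331), (158, 78, 331), (159, 75, 331), (160, 79, 332), (161, 68, 332), (162, 75, 336), (163, 86, 368), (164, 89, 368), (165, 87, 368), (166, 89, 367), (167, 88, 367), (168, 87, 367), (169, 90, 366)]
row150 [(354, 110, 332), (355, 110, 332), (356, 108, 332), (357, 109, 331), (358, 108, 331), (359, 110, 333), (360, 108, 0), (361, 107, 333), (362, 117, 369), (363, 122, 370), (364, 123, 369), (365, 122, 368), (366, 124, 368), (367, 124, 370)]
up [638.6 185.8  96.7] [ 5.9 41.8  1.2]
low [585.6 178.9  75.1] [ 6.2 42.9  1.4]
[ 3.99911060e-01  5.63050604e-02 -1.69162670e+02] 0.7506252161636452
tilt 21.991581220722555 yaw 8.014221407913713
```

Run:
```python
from h import *
import pickle
C=pickle.load(open('w2.pkl','rb')); d=np.load('w2.npy'); K,R,o=C
k=np.array([3.99911060e-01,5.63050604e-02,-1.69162670e+02]); n=np.r_[-k[:2],1]
def onpl(uv):
    r=np.r_[(uv[0]-K[0,2])/K[0,0],(uv[1]-K[1,2])/K[1,1],1]@R.T
    return o+r*((k[2]-n@o)/(n@r))
U=[];L=[]
for u in range(195,355):
    c=d[:,u]; 
    j=np.argmax(np.diff(c[155:170])>20)+155; U.append(onpl((u,j+.5)))
    j=np.argmax(np.diff(c[80:95])<-20)+80; L.append(onpl((u,j+.5)))
E=[onpl((np.argmax(np.diff(d[v,350:372])>20)+350.5,v)) for v in [*range(152,160),*range(92,100)]]
U,L,E=map(np.array,(U,L,E))
for A in(U,L):
    s=np.polyfit(A[:,1],A[:,0],1); print('yaw',np.degrees(np.arctan(-s[0])),np.median(A,0).round(1),(A[:,0]-np.polyval(s,A[:,1])).std().round(2))
y=np.radians(7.7); hx=np.array([np.cos(y),np.sin(y),0]);hy=np.array([-np.sin(y),np.cos(y),0])
print('along x',[np.median(A@hx).round(1) for A in(U,L)],'expect diff',75*np.cos(np.radians(22)),'z',np.median(U[:,2]),np.median(L[:,2]))
print('E y',np.median(E@hy), 'spread',(E@hy).std())
P=cloud(d,C); b=P[200:228,255:335].reshape(-1,3); b=b[b[:,2]>95]; q=b@np.c_[hx,hy]; print('block',len(b),np.percentile(q,[3,50,97],axis=0).round(1),np.percentile(b[:,2],[5,50,95]))
```

```text
yaw 7.993831656981486 [646.5 184.5  99.7] 0.27
yaw 8.10664474202939 [576.4 175.2  71.1] 0.55
along x [np.float64(665.3), np.float64(594.6)] expect diff 69.53878909250906 z 99.67454716655214 71.12862107095134
E y 178.2900943869576 spread 0.2887284313535701
block 1809 [[698.   85.7]
 [708.7 113.1]
 [726.6 141. ]] [105.66667772 123.10968116 136.70677113]
```

```bash
python3 -c "
from h import *
step([592,-203,262],toolR(4.5))"
```

```text
slide mm [ 142.4 -379.7    9.7] rot [ 0.   -0.05  3.03] rows>= 6.5
```

Call:
carry_out([
  {"slide": [0.02, -0.053, 0], "rotation": [0, 0, 1]},
  {"slide": [0.041, -0.108, 0], "rotation": [0, 0, 2]},
  {"slide": [0.061, -0.163, 0], "rotation": [0, 0, 3]},
  {"slide": [0.082, -0.218, 0], "rotation": [0, 0, 3]},
  {"slide": [0.102, -0.273, 0], "rotation": [0, 0, 3]},
  {"slide": [0.122, -0.328, 0.005], "rotation": [0, 0, 3]},
  {"slide": [0.142, -0.38, 0.01], "rotation": [0, 0, 3]},
  {"slide": [0.142, -0.38, 0.01], "rotation": [0, 0, 3]},
])

```text
time: 2.95
position: [591.9, -205.3, 261.8]
tcp_rot: [[-0.997, -0.076, -0.0], [-0.076, 0.997, -0.0], [0.0, -0.0, -1.0]]
wrist_force: [1.0, 0.8, 0.3]
width: 91.1
grasp_force: 0.0
```

Call:
carry_out([
  {"slide": [0, 0, 0], "rotation": [0, 0, 0]},
  {"slide": [0, 0, 0], "rotation": [0, 0, 0]},
])

```text
time: 3.2
position: [593.5, -202.2, 262.2]
tcp_rot: [[-0.997, -0.08, 0.0], [-0.08, 0.997, -0.0], [-0.0, -0.0, -1.0]]
wrist_force: [0.3, -1.2, 0.4]
width: 91.1
grasp_force: 0.0
```

Run:
```python
from h import *
s=bot.sense(); C=cam('wrist',s); p,d=optics.camera('wrist'); print(s['position'].round(1))
cv2.imwrite('pics/w3.png',p); P=cloud(d,C); Z=P[...,2]
D=np.hypot(P[...,0]-524,P[...,1]+208)<75
for lo,hi in((-5,5),(12,80),(30,50),(58,76)):
    m=D&(Z>lo)&(Z<hi); q=P[m]; print(lo,m.sum(),cv2.minAreaRect(q[:,:2].astype(np.float32)),np.median(q,0).round(1))
m=(D&(Z>58)&(Z<76)).astype(np.uint8); v,u=np.nonzero(m)
c=cv2.minAreaRect(np.c_[u,v].astype(np.float32)); print(c, ray(cv2.boxPoints(c),C,66).round(1))
step([0,0,0],toolR(4.5))
```

```text
[ 593.5 -202.2  262.2]
-5 7640 ((524.0387573242188, -208.10777282714844), (149.35060119628906, 149.0670623779297), 0.6319669485092163) [ 521.8 -192.1   -0.8]
12 5581 ((523.9984130859375, -209.74072265625), (116.89958190917969, 49.80370330810547), 3.5363059043884277) [ 521.4 -210.    64.7]
30 1919 ((523.9908447265625, -209.61524963378906), (116.89593505859375, 49.53828430175781), 3.544492721557617) [ 485.  -210.    39.3]
58 3662 ((523.8967895507812, -209.73733520507812), (70.13458251953125, 49.78701400756836), 3.4749808311462402) [ 522.7 -210.    65.3]
((274.5622253417969, 126.38418579101562), (51.183746337890625, 72.58625793457031), 1.6846843957901) [[ 559.8 -234.3   66. ]
 [ 490.6 -236.4   66. ]
 [ 488.1 -187.2   66. ]
 [ 557.2 -182.7   66. ]]
slide mm [575.4 249.3 262. ] rot [-0.    0.02  0.11] rows>= 10.9
```

View pics/w3.png

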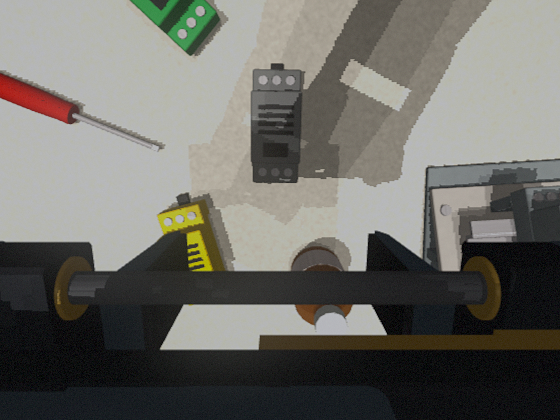

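The module is at (276,125) with its foot tab at (277,66). It measures 116.9 × 49.8 mm as specified; its centre is (524.0, -209.7) and its yaw is 3.5°. The bottle, at (323,290), is well clear of the grasp.

```bash
python3 -c "
from h import *
step([510.5,-210.5,39],toolR(3.5))"
```

```text
slide mm [ 83.5  -1.5 223.1] rot [-0.    0.02  1.11] rows>= 3.8
```

Call:
carry_out([
  {"slide": [0.04, -0.001, 0.04], "rotation": [0, 0, 1]},
  {"slide": [0.0835, -0.0015, 0.08], "rotation": [0, 0, 1.1]},
  {"slide": [0.0835, -0.0015, 0.12], "rotation": [0, 0, 1.1]},
  {"slide": [0.0835, -0.0015, 0.16], "rotation": [0, 0, 1.1]},
  {"slide": [0.0835, -0.0015, 0.195], "rotation": [0, 0, 1.1]},
  {"slide": [0.0835, -0.0015, 0.213], "rotation": [0, 0, 1.1]},
  {"slide": [0.0835, -0.0015, 0.223], "rotation": [0, 0, 1.1]},
  {"slide": [0.0835, -0.0015, 0.223], "rotation": [0, 0, 1.1]},
])

```text
time: 4.25
position: [510.4, -211.6, 39.1]
tcp_rot: [[-0.998, -0.06, 0.0], [-0.06, 0.998, -0.0], [-0.0, -0.0, -1.0]]
wrist_force: [0.4, 0.3, -0.1]
width: 91.4
grasp_force: 0.0
```

Call:
carry_out([
  {"slide": [0, 0, 0], "rotation": [0, 0, 0]},
  {"slide": [0, 0, 0], "rotation": [0, 0, 0]},
  {"slide": [0, 0, 0], "rotation": [0, 0, 0]},
  {"slide": [0, 0, 0], "rotation": [0, 0, 0]},
  {"slide": [0, 0, 0], "rotation": [0, 0, 0]},
], jaw=-1, squeeze=45)

```text
time: 4.88
position: [510.1, -211.7, 39.1]
tcp_rot: [[-0.998, -0.059, -0.0], [-0.059, 0.998, 0.0], [0.0, 0.0, -1.0]]
wrist_force: [-1.6, 2.7, 4.5]
width: 49.9
grasp_force: 44.9
```

```bash
python3 -c "
from h import *
s=bot.sense();print(s['position'],s['width'],s['grasp_force'],s['wrist_force']);step([510.5,-210.5,39],toolR(3.5))"
```

```text
[ 510.0501168  -211.68807296   39.09224644] 49.93682296924927 44.90052044391632 [-1.57527344  2.65101715  4.51389442]
slide mm [-0.5  1.2  0.1] rot [ 0.01 -0.   -0.1 ] rows>= 0.0
```

```bash
cat >> h.py <<'E'
E0=np.array([644.1,201.6,100.0]); T0=np.array([-20.5,0,39.])
def hook(mx,mz,pitch,T=T0,E=E0):
    R=toolR(8.0,pitch); M=R@np.diag([-1,1,-1.]); p=E+M@(T-[mx,0,mz]); return p,R
def where():
    s=bot.sense(); R=np.array(s['tcp_rot']); M=R@np.diag([-1,1,-1.])
    m=T0-M.T@(s['position']-E0)
    print('t',round(s['time'],2),'edge in module',m.round(2),'pitch',np.degrees(np.arcsin(M[2,0])).round(2),'yaw',np.degrees(np.arctan2(M[1,0],M[0,0])).round(2),
     'F',s['wrist_force'].round(1),'F mod',(M.T@s['wrist_force']).round(1),'grip',round(s['grasp_force'],1),round(s['width'],1))
E
python3 -c "
from h import *
p,R=hook(29,-26,4); print(p); step(p,R)
p,R=hook(29,14,4); print(p)"
```

```text
[590.71109208 194.09667832 161.38871782]
slide mm [-104.6  400.3 -122.2] rot [-0.15 -4.   -4.6 ] rows>= 6.9
[593.47419642 194.48500731 121.48615581]
```

Call:
carry_out([
  {"slide": [0, 0, -0.03], "rotation": [0, 0, 0]},
  {"slide": [0, 0, -0.08], "rotation": [0, 0, 0]},
  {"slide": [0, 0, -0.13], "rotation": [0, 0, 0]},
  {"slide": [0, 0, -0.18], "rotation": [0, 0, 0]},
  {"slide": [0, 0, -0.22], "rotation": [0, 0, 0]},
  {"slide": [0, 0, -0.22], "rotation": [0, 0, 0]},
  {"slide": [0, 0, -0.22], "rotation": [0, 0, 0]},
])

```text
time: 5.75
position: [509.2, -211.4, 257.3]
tcp_rot: [[-0.998, -0.059, -0.002], [-0.059, 0.998, 0.001], [0.002, 0.001, -1.0]]
wrist_force: [-0.7, 0.2, -4.3]
width: 49.8
grasp_force: 44.9
```

```bash
python3 -c "
from h import *
where()
p,R=hook(29,-26,4); step(p,R);step([590,210,255],R)"
```

```text
t 5.75 edge in module [ 138.93  404.1  -118.4 ] pitch -0.1 yaw 3.4 F [-0.7  0.2 -4.3] F mod [-0.6  0.2 -4.3] grip 44.9 49.8
slide mm [-105.6  399.8   96.1] rot [-0.1 -4.1 -4.6] rows>= 6.8
slide mm [-105.6  415.8    2.5] rot [-0.1 -4.1 -4.6] rows>= 6.9
```

Call:
carry_out([
  {"slide": [-0.01, 0.035, 0], "rotation": [0, 0, 0]},
  {"slide": [-0.025, 0.09, 0], "rotation": [0, -1, -1]},
  {"slide": [-0.039, 0.147, 0], "rotation": [0, -2, -2]},
  {"slide": [-0.054, 0.204, 0], "rotation": [0, -3, -3]},
  {"slide": [-0.069, 0.261, 0], "rotation": [0, -4, -4]},
  {"slide": [-0.084, 0.318, 0], "rotation": [-0.1, -4.1, -4.6]},
  {"slide": [-0.098, 0.37, 0], "rotation": [-0.1, -4.1, -4.6]},
  {"slide": [-0.1056, 0.4, 0], "rotation": [-0.1, -4.1, -4.6]},
])

```text
time: 6.75
position: [590.8, 196.0, 256.2]
tcp_rot: [[-0.988, -0.141, 0.067], [-0.141, 0.99, 0.008], [-0.068, -0.002, -0.998]]
wrist_force: [0.4, -0.3, -3.5]
width: 49.6
grasp_force: 44.9
```

Call:
carry_out([
  {"slide": [0, 0, 0.03], "rotation": [0, 0, 0]},
  {"slide": [0, 0, 0.06], "rotation": [0, 0, 0]},
  {"slide": [0, 0, 0.085], "rotation": [0, 0, 0]},
  {"slide": [0, 0, 0.085], "rotation": [0, 0, 0]},
  {"slide": [0, 0, 0.085], "rotation": [0, 0, 0]},
])

```text
time: 7.38
position: [597.6, 194.5, 173.9]
tcp_rot: [[-0.988, -0.139, 0.07], [-0.139, 0.99, 0.009], [-0.071, -0.001, -0.998]]
wrist_force: [-0.3, 0.3, -3.4]
width: 49.7
grasp_force: 44.9
```

Run:
```python
from h import *
where(); p,R=hook(29,6,4); step(p,R)
p,d=optics.camera('side'); q,_=optics.camera('top')
a=cv2.resize(p[210:350,150:270],None,fx=4,fy=4,interpolation=cv2.INTER_CUBIC)
cv2.imwrite('pics/side1.png',a)
```

```text
t 7.38 edge in module [ 21.19   0.63 -38.08] pitch 4.05 yaw 8.01 F [-0.3  0.3 -3.4] F mod [-0.5  0.4 -3.4] grip 44.9 49.7
slide mm [ 7.8  0.6 44. ] rot [-0.07  0.05  0.01] rows>= 0.7
```

View pics/side1.png

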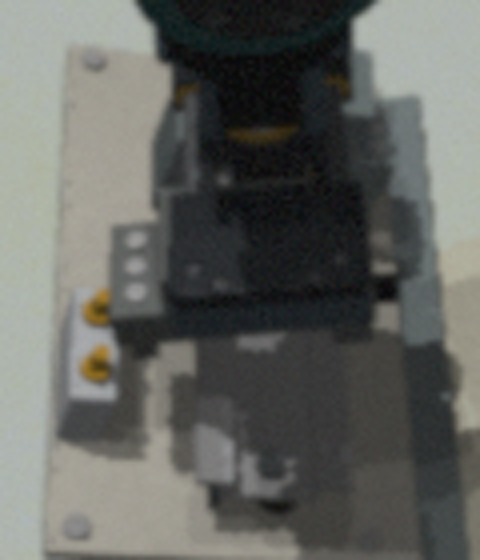

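The crop shows the module held level over the bay, with its head towards the port block at (95,340) and the neighbour clear. Next I go down to just above contact.

Call:
carry_out([
  {"slide": [0.008, 0.0005, 0.01], "rotation": [0, 0, 0]},
  {"slide": [0.008, 0.0005, 0.03], "rotation": [0, 0, 0]},
  {"slide": [0.008, 0.0005, 0.044], "rotation": [0, 0, 0]},
  {"slide": [0.008, 0.0005, 0.046], "rotation": [0, 0, 0]},
  {"slide": [0.008, 0.0005, 0.046], "rotation": [0, 0, 0]},
  {"slide": [0.008, 0.0005, 0.046], "rotation": [0, 0, 0]},
])

```text
time: 8.22
position: [593.4, 194.4, 128.2]
tcp_rot: [[-0.988, -0.139, 0.072], [-0.139, 0.99, 0.009], [-0.072, -0.001, -0.997]]
wrist_force: [0.1, -0.2, -3.4]
width: 49.8
grasp_force: 44.9
```

```bash
python3 -c "
from h import *
where()"
```

```text
t 8.22 edge in module [28.5   0.05  7.2 ] pitch 4.14 yaw 8.01 F [ 0.1 -0.2 -3.4] F mod [-0.1 -0.2 -3.4] grip 44.9 49.8
```

Call:
carry_out([
  {"slide": [0, 0, 0.0025], "rotation": [0, 0, 0]},
  {"slide": [0, 0, 0.0045], "rotation": [0, 0, 0]},
  {"slide": [0, 0, 0.0055], "rotation": [0, 0, 0]},
  {"slide": [0, 0, 0.0055], "rotation": [0, 0, 0]},
])

```text
time: 8.72
position: [593.4, 194.4, 122.1]
tcp_rot: [[-0.988, -0.139, 0.071], [-0.139, 0.99, 0.009], [-0.071, -0.001, -0.997]]
wrist_force: [-0.6, -0.1, -3.0]
width: 49.7
grasp_force: 44.9
```

Call:
carry_out([
  {"slide": [0, 0, 0.0008], "rotation": [0, 0, 0]},
  {"slide": [0, 0, 0.0008], "rotation": [0, 0, 0]},
])

```text
time: 8.98
position: [593.6, 194.4, 121.5]
tcp_rot: [[-0.988, -0.139, 0.071], [-0.139, 0.99, 0.009], [-0.072, -0.001, -0.997]]
wrist_force: [-0.1, 0.4, -2.3]
width: 50.4
grasp_force: 44.9
```

Call:
carry_out([
  {"slide": [0, 0, 0.0008], "rotation": [0, 0, 0]},
  {"slide": [0, 0, 0.0008], "rotation": [0, 0, 0]},
])

```text
time: 9.22
position: [593.6, 194.5, 121.1]
tcp_rot: [[-0.988, -0.139, 0.071], [-0.139, 0.99, 0.009], [-0.072, -0.001, -0.997]]
wrist_force: [-5.0, -0.8, 6.9]
width: 49.7
grasp_force: 44.9
```

```bash
python3 -c "
from h import *
where()"
```

```text
t 9.22 edge in module [28.83 -0.   14.26] pitch 4.11 yaw 8.01 F [-5.  -0.8  6.9] F mod [-4.6 -0.1  7.2] grip 44.9 49.7
```

Contact came at the predicted height. I back off slightly and slide the lip under the edge.

Call:
carry_out([
  {"slide": [0, 0, -0.0006], "rotation": [0, 0, 0]},
  {"slide": [0.0015, 0, -0.0006], "rotation": [0, 0, 0]},
  {"slide": [0.003, 0, -0.0006], "rotation": [0, 0, 0]},
  {"slide": [0.0045, 0, -0.0006], "rotation": [0, 0, 0]},
  {"slide": [0.0045, 0, -0.0006], "rotation": [0, 0, 0]},
])

```text
time: 9.85
position: [589.1, 193.8, 121.0]
tcp_rot: [[-0.988, -0.139, 0.071], [-0.139, 0.99, 0.009], [-0.072, -0.001, -0.997]]
wrist_force: [1.1, 0.7, 1.3]
width: 50.1
grasp_force: 44.9
```

```bash
python3 -c "
from h import *
where()"
```

```text
t 9.85 edge in module [33.36  0.09 14.06] pitch 4.12 yaw 8.01 F [1.1 0.7 1.3] F mod [1.3 0.5 1.2] grip 44.9 50.1
```

Call:
carry_out([
  {"slide": [0.0012, 0, -0.0001], "rotation": [0, 0, 0]},
  {"slide": [0.0025, 0, -0.0001], "rotation": [0, 0, 0]},
  {"slide": [0.0025, 0, -0.0001], "rotation": [0, 0, 0]},
])

```text
time: 10.22
position: [586.5, 193.5, 120.9]
tcp_rot: [[-0.988, -0.139, 0.071], [-0.139, 0.99, 0.009], [-0.071, -0.001, -0.997]]
wrist_force: [0.3, -0.9, 0.4]
width: 49.7
grasp_force: 44.9
```

Call:
carry_out([
  {"slide": [0.0007, 0, 0], "rotation": [0, 0, 0]},
  {"slide": [0.0012, 0, 0], "rotation": [0, 0, 0]},
  {"slide": [0.0012, 0, 0], "rotation": [0, 0, 0]},
])

```text
time: 10.6
position: [585.4, 193.3, 120.7]
tcp_rot: [[-0.988, -0.139, 0.071], [-0.139, 0.99, 0.009], [-0.071, -0.001, -0.997]]
wrist_force: [1.4, 0.2, -0.6]
width: 49.8
grasp_force: 44.9
```

```bash
python3 -c "
from h import *
where()"
```

```text
t 10.6 edge in module [37.19  0.09 14.09] pitch 4.1 yaw 8.01 F [ 1.4  0.2 -0.6] F mod [ 1.3  0.  -0.7] grip 44.9 49.8
```

Call:
carry_out([
  {"slide": [0.0005, 0, 0], "rotation": [0, 0, 0]},
  {"slide": [0.0005, 0, 0], "rotation": [0, 0, 0]},
])

```text
time: 10.85
position: [584.9, 193.2, 120.7]
tcp_rot: [[-0.988, -0.139, 0.071], [-0.139, 0.99, 0.009], [-0.072, -0.001, -0.997]]
wrist_force: [1.4, 0.9, -0.7]
width: 49.8
grasp_force: 44.9
```

Call:
carry_out([
  {"slide": [0.0005, 0, 0], "rotation": [0, 0, 0]},
  {"slide": [0.0005, 0, 0], "rotation": [0, 0, 0]},
])

```text
time: 11.1
position: [584.4, 193.1, 120.7]
tcp_rot: [[-0.988, -0.139, 0.071], [-0.139, 0.99, 0.009], [-0.071, -0.001, -0.997]]
wrist_force: [0.9, 0.6, 0.3]
width: 50.1
grasp_force: 44.9
```

```bash
python3 -c "
from h import *
where()"
```

```text
t 11.1 edge in module [38.16  0.08 14.07] pitch 4.1 yaw 8.01 F [0.9 0.6 0.3] F mod [1.  0.5 0.2] grip 44.9 50.1
```

Call:
carry_out([
  {"slide": [0.0006, 0, 0], "rotation": [0, 0, 0]},
  {"slide": [0.0006, 0, 0], "rotation": [0, 0, 0]},
])

```text
time: 11.35
position: [583.8, 193.0, 120.6]
tcp_rot: [[-0.988, -0.139, 0.071], [-0.139, 0.99, 0.009], [-0.071, -0.001, -0.997]]
wrist_force: [0.9, 0.6, 0.4]
width: 50.0
grasp_force: 44.9
```

Call:
carry_out([
  {"slide": [0.0005, 0, 0], "rotation": [0, 0, 0]},
  {"slide": [0.0005, 0, 0], "rotation": [0, 0, 0]},
])

```text
time: 11.6
position: [583.4, 193.0, 120.6]
tcp_rot: [[-0.988, -0.139, 0.071], [-0.139, 0.99, 0.009], [-0.072, -0.001, -0.997]]
wrist_force: [1.6, 0.3, -0.8]
width: 49.9
grasp_force: 44.9
```

```bash
python3 -c "
from h import *
where()"
```

```text
t 11.6 edge in module [39.21  0.09 14.1 ] pitch 4.1 yaw 8.01 F [ 1.6  0.3 -0.8] F mod [ 1.6  0.1 -0.9] grip 44.9 49.9
```

Call:
carry_out([
  {"slide": [0.0005, 0, 0], "rotation": [0, 0, 0]},
  {"slide": [0.0005, 0, 0], "rotation": [0, 0, 0]},
])

```text
time: 11.85
position: [583.2, 193.0, 120.6]
tcp_rot: [[-0.988, -0.139, 0.072], [-0.139, 0.99, 0.009], [-0.072, -0.001, -0.997]]
wrist_force: [4.8, 1.1, -2.2]
width: 49.8
grasp_force: 44.9
```

Call:
carry_out([
  {"slide": [0.0005, 0, 0], "rotation": [0, 0, 0]},
  {"slide": [0.0005, 0, 0], "rotation": [0, 0, 0]},
])

```text
time: 12.1
position: [583.1, 193.0, 120.6]
tcp_rot: [[-0.988, -0.139, 0.073], [-0.139, 0.99, 0.009], [-0.073, -0.001, -0.997]]
wrist_force: [8.7, 0.8, -7.0]
width: 49.6
grasp_force: 44.9
```

```bash
python3 -c "
from h import *
where()"
```

```text
t 12.1 edge in module [39.44  0.1  13.96] pitch 4.2 yaw 8.0 F [ 8.7  0.8 -7. ] F mod [ 8.2 -0.4 -7.6] grip 44.9 49.6
```

The wall is in contact at about 8 N, 1.6 mm from my estimate and matching the top camera's figure. I ease off and update the edge position.

Call:
carry_out([
  {"slide": [-0.0012, 0, 0], "rotation": [0, 0, 0]},
  {"slide": [-0.0012, 0, 0], "rotation": [0, 0, 0]},
])

```text
time: 12.35
position: [583.4, 193.0, 120.6]
tcp_rot: [[-0.988, -0.139, 0.07], [-0.139, 0.99, 0.009], [-0.071, -0.001, -0.997]]
wrist_force: [-0.3, -0.1, 0.6]
width: 50.1
grasp_force: 44.9
```

```bash
sed -i 's/E0=np.array(\[644.1,201.6,100.0\])/E0=np.array([642.5,201.4,99.9])/' h.py
cat >> h.py <<'E'
def tilt(pitches,mx=37.3,mz=14.0):
    s=bot.sense(); R0=np.array(s['tcp_rot'])
    for a in pitches:
        p,R=hook(mx,mz,a); t=R0.T@(p-s['position']); print(a,(t/1000).round(4).tolist(),Ro.from_matrix(R0.T@R).as_rotvec(degrees=True).round(1).tolist())
E
python3 -c "
from h import *
where(); tilt([5.5,7,8.5,10,12])"
```

```text
t 12.35 edge in module [37.61  0.12 14.13] pitch 4.07 yaw 8.01 F [-0.3 -0.1  0.6] F mod [-0.2 -0.1  0.6] grip 44.9 50.1
5.5 [0.0003, 0.0001, 0.0013] [-0.1, -1.4, 0.0]
7 [0.0009, 0.0001, 0.0028] [-0.1, -2.9, 0.0]
8.5 [0.0014, 0.0001, 0.0044] [-0.1, -4.4, 0.0]
10 [0.002, 0.0001, 0.006] [-0.1, -5.9, 0.0]
12 [0.0026, 0.0001, 0.0081] [-0.1, -7.9, 0.0]
```

Call:
carry_out([
  {"slide": [0.0003, 0, 0.0013], "rotation": [0, -1.4, 0]},
  {"slide": [0.0009, 0, 0.0028], "rotation": [0, -2.9, 0]},
  {"slide": [0.0014, 0, 0.0044], "rotation": [0, -4.4, 0]},
  {"slide": [0.002, 0, 0.006], "rotation": [0, -5.9, 0]},
  {"slide": [0.002, 0, 0.006], "rotation": [0, -5.9, 0]},
])

```text
time: 12.98
position: [581.6, 192.7, 114.3]
tcp_rot: [[-0.975, -0.139, 0.172], [-0.137, 0.99, 0.023], [-0.174, -0.001, -0.985]]
wrist_force: [-1.3, -0.3, -1.3]
width: 49.8
grasp_force: 44.9
```

```bash
python3 -c "
from h import *
where(); tilt([11.5,13,14.5,16])"
```

```text
t 12.97 edge in module [37.59  0.12 14.09] pitch 10.01 yaw 8.02 F [-1.3 -0.3 -1.3] F mod [-1.5 -0.1 -1.1] grip 44.9 49.8
11.5 [0.0003, 0.0001, 0.0014] [-0.1, -1.5, 0.0]
13 [0.0009, 0.0001, 0.003] [-0.1, -3.0, 0.0]
14.5 [0.0015, 0.0001, 0.0045] [-0.1, -4.5, 0.0]
16 [0.002, 0.0001, 0.0061] [-0.1, -6.0, 0.0]
```

Call:
carry_out([
  {"slide": [0.0003, 0, 0.0014], "rotation": [0, -1.5, 0]},
  {"slide": [0.0009, 0, 0.003], "rotation": [0, -3, 0]},
  {"slide": [0.0015, 0, 0.0045], "rotation": [0, -4.5, 0]},
  {"slide": [0.002, 0, 0.006], "rotation": [0, -6, 0]},
  {"slide": [0.002, 0, 0.006], "rotation": [0, -6, 0]},
])

```text
time: 13.6
position: [580.1, 192.4, 107.7]
tcp_rot: [[-0.952, -0.139, 0.273], [-0.134, 0.99, 0.037], [-0.275, -0.001, -0.961]]
wrist_force: [-6.6, -0.8, 3.2]
width: 50.2
grasp_force: 44.9
```

```bash
python3 -c "
from h import *
where(); tilt([17.5,19,20.5,22])"
```

```text
t 13.6 edge in module [37.91  0.19 14.13] pitch 15.97 yaw 8.03 F [-6.6 -0.8  3.2] F mod [-5.5  0.1  4.9] grip 44.9 50.2
17.5 [0.0, 0.0002, 0.0014] [-0.1, -1.5, 0.0]
19 [0.0006, 0.0002, 0.003] [-0.1, -3.0, 0.0]
20.5 [0.0012, 0.0002, 0.0045] [-0.1, -4.5, 0.0]
22 [0.0017, 0.0002, 0.0061] [-0.1, -6.0, 0.0]
```

Call:
carry_out([
  {"slide": [0, 0, 0.0014], "rotation": [0, -1.5, 0]},
  {"slide": [0.0006, 0, 0.003], "rotation": [0, -3, 0]},
  {"slide": [0.0012, 0, 0.0045], "rotation": [0, -4.5, 0]},
  {"slide": [0.0017, 0, 0.006], "rotation": [0, -6, 0]},
  {"slide": [0.0017, 0, 0.006], "rotation": [0, -6, 0]},
])

```text
time: 14.22
position: [579.6, 192.4, 101.9]
tcp_rot: [[-0.92, -0.139, 0.367], [-0.13, 0.99, 0.049], [-0.37, -0.003, -0.929]]
wrist_force: [-6.7, -2.9, 0.4]
width: 49.9
grasp_force: 44.9
```

```bash
python3 -c "
from h import *
where(); tilt([23,24,25,26,27,28])"
```

```text
t 14.22 edge in module [37.8   0.21 13.61] pitch 21.74 yaw 8.05 F [-6.7 -2.9  0.4] F mod [-6.4 -2.   3. ] grip 44.9 49.9
23 [0.0, 0.0002, 0.0017] [-0.1, -1.3, 0.0]
24 [0.0004, 0.0002, 0.0027] [-0.1, -2.3, 0.0]
25 [0.0008, 0.0002, 0.0037] [-0.1, -3.3, 0.1]
26 [0.0012, 0.0002, 0.0048] [-0.1, -4.3, 0.1]
27 [0.0016, 0.0002, 0.0058] [-0.1, -5.3, 0.1]
28 [0.0019, 0.0002, 0.0068] [-0.1, -6.3, 0.1]
```

Call:
carry_out([
  {"slide": [0, 0, 0.0015], "rotation": [0, -1.3, 0]},
  {"slide": [0.0004, 0, 0.0026], "rotation": [0, -2.4, 0]},
  {"slide": [0.0008, 0, 0.0037], "rotation": [0, -3.5, 0]},
  {"slide": [0.0012, 0, 0.0048], "rotation": [0, -4.5, 0]},
  {"slide": [0.0016, 0, 0.0058], "rotation": [0, -5.5, 0]},
  {"slide": [0.0016, 0, 0.0058], "rotation": [0, -5.5, 0]},
])

```text
time: 14.98
position: [585.8, 201.2, 122.2]
tcp_rot: [[-0.9, -0.127, 0.417], [-0.126, 0.992, 0.03], [-0.417, -0.026, -0.908]]
wrist_force: [7.6, -4.5, -15.1]
width: 49.8
grasp_force: 45.0
```

```bash
python3 -c "
from h import *
where(); print(bot.sense()['torque']); tilt([28,29,30,31])"
```

```text
t 14.97 edge in module [21.21 -6.41 -4.9 ] pitch 24.66 yaw 7.98 F [  7.6  -4.5 -15.1] F mod [ -0.   -5.1 -16.8] grip 45.0 49.8
[-0.82179084  0.6189732  -0.57903987]
28 [0.0175, -0.0071, 0.0223] [-1.6, -3.3, 0.0]
29 [0.0178, -0.007, 0.0234] [-1.6, -4.3, 0.0]
30 [0.0182, -0.007, 0.0244] [-1.6, -5.3, 0.1]
31 [0.0185, -0.007, 0.0254] [-1.6, -6.3, 0.1]
```

Run:
```python
from h import *
s=bot.sense(); print(s['qpos'].round(2),s['joint_velocities'].round(1),s['effort'].round(1))
p,d=optics.camera('side'); 
a=cv2.resize(p[190:360,130:290],None,fx=4,fy=3.5,interpolation=cv2.INTER_CUBIC)
cv2.imwrite('pics/side2.png',a); where()
```

```text
[ 19.47  16.39 123.32 -21.61  17.53 -58.81] [-0.1  0.  -0.1  0.9 -0.2 -1.1] [  4.6 -66.8 -36.1  -0.5  -2.1   0.2]
t 15.03 edge in module [21.19 -6.39 -4.89] pitch 24.66 yaw 7.97 F [  7.3  -4.2 -14.6] F mod [ -0.   -4.8 -16.2] grip 45.0 49.7
```

View pics/side2.png

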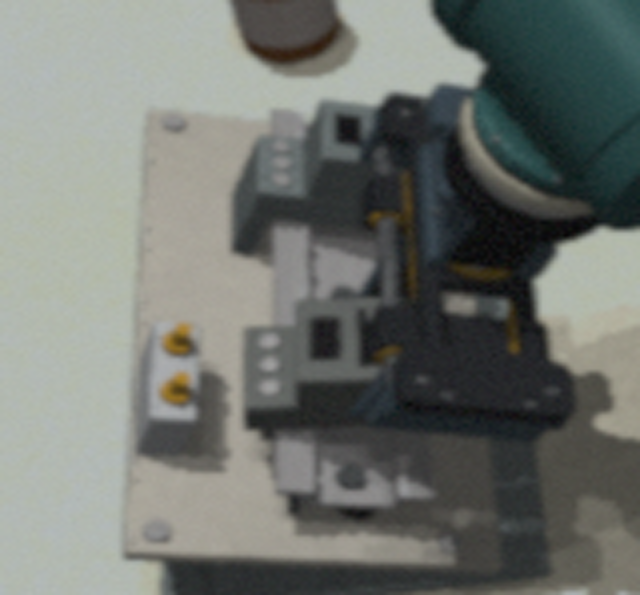

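Joint 5 is at its 17.5° limit, so the arm could not follow the tilt and was pulled off course. The picture shows the module head at (270,375), still lined up with the neighbour's head, so it may still be hooked with the grip having slipped. I measure its pose.

```bash
cat >> h.py <<'E'
def railpts(name):
    C=cam(name); p,d=optics.camera(name); P=cloud(d,C)
    Mr=Ro.from_euler('ZY',[8,-22],degrees=True).as_matrix(); B=E0-Mr@[37.5,0,0]
    return p,P,(P-B)@Mr     # bay-rail coords (x up slope, y, z out), E at x=37.5
E
python3 - <<'E'
from h import *
for n in('top','side'):
    p,P,Q=railpts(n); 
    print(n,'flange chk',np.nanmedian(Q[(abs(Q[...,1]-45)<10)&(abs(Q[...,0]-30)<5)],0).round(1) , 'block', np.nanmedian(Q[(abs(Q[...,1])<25)&(abs(Q[...,0]-86)<8)],0).round(1))
    m=(abs(Q[...,1])<20)
    for x in range(-80,70,6):
        k=m&(abs(Q[...,0]-x)<3)&(Q[...,2]>-40)
        if k.sum()>3: print(x,k.sum(),np.nanpercentile(Q[k][:,2],[10,50,90]).round(0),'y',np.nanpercentile(Q[(abs(Q[...,0]-x)<3)&(abs(Q[...,1])<35)&(Q[...,2]>15)][:,1],[2,98]).round(0) if ((abs(Q[...,0]-x)<3)&(abs(Q[...,1])<35)&(Q[...,2]>15)).sum() else '')
E
```

```text
top flange chk [28.1 48.2  2.4] block [86.3 -0.1  5.2]
-80 385 [725. 749. 767.] y [-34.  31.]
-74 317 [703. 725. 742.] y [-34.  31.]
-68 319 [684. 703. 719.] y [-34.  31.]
-62 284 [660. 679. 693.] y [-34.  32.]
-56 256 [639. 655. 671.] y [-33.  32.]
-50 257 [613. 630. 646.] y [-34.  33.]
-44 227 [587. 607. 620.] y [-34.  32.]
-38 201 [565. 583. 598.] y [-34.  33.]
-32 186 [543. 559. 575.] y [-34.  32.]
-26 181 [518. 534. 549.] y [-34.  32.]
-20 170 [490. 508. 522.] y [-34.  32.]
-14 169 [464. 479. 495.] y [-34.  33.]
-8 157 [436. 448. 464.] y [-31.  33.]
-2 119 [341. 434. 438.] y [-33.  32.]
4 134 [340. 407. 435.] y [-35.  32.]
10 52 [335. 339. 409.] y [-34.  32.]
16 82 [ 56. 335. 398.] y [-34.  33.]
22 126 [ 55. 228. 378.] y [-34.  27.]
28 113 [ 50. 316. 367.] y [-34.  28.]
34 113 [ 45. 309. 355.] y [-30.  29.]
40 111 [ 24.  54. 339.] y [-25.  29.]
46 94 [ 23. 285. 326.] y [-19.  30.]
52 61 [-35.  24. 297.] y [-17.  32.]
58 52 [-38. -34.  25.] y [-16.  30.]
64 29 [-39. -37. -33.] y 
side flange chk [28.3 46.3 -0.1] block [88.1 -0.   5.1]
-80 15 [-39. -37. -35.] y 
-74 16 [-38. -37. 
[... 178 characters left out ...]
. 600. 615.] y [-27.  34.]
-38 575 [557. 577. 593.] y [-34.  34.]
-32 570 [531. 552. 569.] y [-33.  34.]
-26 565 [405. 525. 542.] y [-33.  34.]
-20 540 [453. 499. 517.] y [-33.  34.]
-14 508 [345. 469. 488.] y [-31.  34.]
-8 405 [344. 439. 456.] y [-27.  34.]
-2 437 [342. 410. 436.] y [-30.  33.]
4 359 [117. 379. 430.] y [-30.  34.]
10 442 [115. 337. 402.] y [-31.  34.]
16 480 [ 62. 328. 390.] y [-31.  34.]
22 543 [ 62. 263. 376.] y [-29.  32.]
28 381 [ 57. 324. 366.] y [-30.  32.]
34 361 [ 55. 314. 352.] y [-17.  33.]
40 282 [ 26. 297. 336.] y [-15.  32.]
46 226 [-36. 292. 320.] y [-15.  31.]
52 128 [-38.  23.  28.] y [-16.  32.]
58 90 [-37. -35.  24.] y [-16.  31.]
64 55 [-38. -36. -35.] y
```

Run:
```python
from h import *
for n in('top','side'):
    p,P,Q=railpts(n); 
    Q=Q.reshape(-1,3)
    for nm,(x0,x1,z0,z1) in dict(step=(30,64,15,35),mid=(0,38,44,72)).items():
        q=Q[(Q[:,0]>x0)&(Q[:,0]<x1)&(Q[:,2]>z0)&(Q[:,2]<z1)&(abs(Q[:,1]-7)<24)]
        for _ in range(5):
            A=np.c_[q[:,:2],np.ones(len(q))]; k=np.linalg.lstsq(A,q[:,2],rcond=None)[0]; r=q[:,2]-A@k; q=q[abs(r)<max(2.5,1.5*r.std())]
        print(n,nm,len(q),'slope deg x,y',np.degrees(np.arctan(k[:2])).round(1),'z@x40,y7',(k@[40,7,1]).round(1),'std',r.std().round(2),'x',np.percentile(q[:,0],[1,99]).round(1),'y',np.percentile(q[:,1],[1,99]).round(1))
```

```text
top step 94 slope deg x,y [-16.4  -1.6] z@x40,y7 27.3 std 1.37 x [39.7 58.2] y [-15.8  29.3]
top mid 111 slope deg x,y [-12.9   0.4] z@x40,y7 53.6 std 1.38 x [ 7.  37.8] y [-15.7  29.5]
side step 261 slope deg x,y [-12.9  -1.8] z@x40,y7 27.3 std 1.17 x [36.1 57.8] y [-16.3  30.5]
side mid 356 slope deg x,y [-13.8  -1.7] z@x40,y7 54.4 std 1.1 x [ 5.  37.6] y [-16.2  30.4]
```

The module is still hooked. It is at the right x, the edge sits in its slot, the foot is raised 13.5°, and it is 7 mm off in y; the grip rotated around it. I let go, look, and press the foot another way, since the arm cannot tilt further.

Call:
carry_out([
  {"slide": [0, 0, 0], "rotation": [0, 0, 0]},
  {"slide": [0, 0, 0], "rotation": [0, 0, 0]},
  {"slide": [0, 0, 0], "rotation": [0, 0, 0]},
  {"slide": [0, 0, 0], "rotation": [0, 0, 0]},
], jaw=1)

```text
time: 15.72
position: [586.8, 202.0, 123.7]
tcp_rot: [[-0.899, -0.128, 0.419], [-0.126, 0.991, 0.031], [-0.419, -0.025, -0.908]]
wrist_force: [-0.4, -0.6, -0.3]
width: 86.7
grasp_force: 0.0
```

```bash
cat >> h.py <<'E'
def modpose(y0=7):
    for n in('top','side'):
        p,P,Q=railpts(n); Q=Q.reshape(-1,3)
        for nm,(x0,x1,z0,z1) in dict(step=(24,64,12,36),mid=(-35,38,40,85)).items():
            q=Q[(Q[:,0]>x0)&(Q[:,0]<x1)&(Q[:,2]>z0)&(Q[:,2]<z1)&(abs(Q[:,1]-y0)<24)]
            if len(q)<20: print(n,nm,'few'); continue
            for _ in range(6):
                A=np.c_[q[:,:2],np.ones(len(q))]; k=np.linalg.lstsq(A,q[:,2],rcond=None)[0]; r=q[:,2]-A@k; q=q[abs(r)<max(2.5,1.5*r.std())]
            print(n,nm,len(q),'slope',np.degrees(np.arctan(k[:2])).round(1),'z@x40',(k@[40,y0,1]).round(1),'std',r.std().round(2),'x',np.percentile(q[:,0],[1,99]).round(1),'y',np.percentile(q[:,1],[1,99]).round(1))
E
python3 -c "
from h import *
s=bot.sense();print(s['wrist_force'],s['width'],s['qpos'].round(1));modpose();where()"
```

```text
[-0.41054949 -0.56602569 -0.26451048] 86.69877210327888 [ 19.5  16.3 123.3 -21.5  17.5 -58.9]
top step 119 slope [-10.6  -0.6] z@x40 24.9 std 1.32 x [32.7 53.8] y [-16.4  30.2]
top mid 106 slope [-10.1   1.7] z@x40 50.8 std 1.28 x [ 6.9 34.4] y [-15.9  27.6]
side step 267 slope [-8.9 -0.5] z@x40 25.7 std 1.15 x [30.6 54. ] y [-16.   30.6]
side mid 425 slope [-7.5 -0.2] z@x40 52.0 std 1.13 x [-33.6  33.5] y [-16.6  30.1]
t 15.82 edge in module [19.67 -7.07 -5.85] pitch 24.78 yaw 8.0 F [-0.3  0.2 -0.6] F mod [-0.5  0.2 -0.4] grip 0.0 90.7
```

```bash
python3 -c "
from h import *
M=toolR(8,13.5)@np.diag([-1,1,-1.])
p=E0+M@(np.array([-18,0,46])-[38,0,14]); print(p); step(p,toolR(8,8))"
```

```text
[581.17966287 192.78198864 117.94289708]
slide mm [ 8.5 -8.2  2.5] rot [-1.57 16.78 -0.23] rows>= 1.6
```

Call:
carry_out([
  {"slide": [0.003, -0.003, 0], "rotation": [-0.5, 6, 0]},
  {"slide": [0.006, -0.006, 0.001], "rotation": [-1, 12, 0]},
  {"slide": [0.0085, -0.008, 0.0025], "rotation": [-1.6, 16.8, -0.2]},
  {"slide": [0.0085, -0.008, 0.0025], "rotation": [-1.6, 16.8, -0.2]},
  {"slide": [0.0085, -0.008, 0.0025], "rotation": [-1.6, 16.8, -0.2]},
])

```text
time: 16.45
position: [580.7, 192.8, 117.6]
tcp_rot: [[-0.981, -0.139, 0.138], [-0.137, 0.99, 0.019], [-0.14, 0.0, -0.99]]
wrist_force: [-0.6, -0.5, 0.3]
width: 91.1
grasp_force: 0.0
```

```bash
python3 -c "
from h import *
M=toolR(8,13.5)@np.diag([-1,1,-1.])
p=E0+M@(np.array([-18,0,46])-[38,0,14]); print(bot.sense()['qpos'].round(1)); step(p,toolR(8,8));where()"
```

```text
[ 16.7  19.5 116.2  -2.1  36.3 -79.7]
slide mm [-0.5 -0.1 -0.3] rot [-0.    0.03 -0.04] rows>= 0.0
t 16.45 edge in module [38.81 -0.08 12.78] pitch 8.03 yaw 7.96 F [-0.6 -0.5  0.3] F mod [-0.6 -0.4  0.3] grip 0.0 91.1
```

Centre it in y with a gentle close, then reopen.

Call:
carry_out([
  {"slide": [0, 0, 0], "rotation": [0, 0, 0]},
  {"slide": [0, 0, 0], "rotation": [0, 0, 0]},
  {"slide": [0, 0, 0], "rotation": [0, 0, 0]},
  {"slide": [0, 0, 0], "rotation": [0, 0, 0]},
  {"slide": [0, 0, 0], "rotation": [0, 0, 0]},
  {"slide": [0, 0, 0], "rotation": [0, 0, 0]},
], jaw=-1, squeeze=8)

```text
time: 17.2
position: [580.8, 193.1, 117.8]
tcp_rot: [[-0.981, -0.139, 0.137], [-0.137, 0.99, 0.02], [-0.138, 0.001, -0.99]]
wrist_force: [-3.8, 2.1, 3.4]
width: 50.5
grasp_force: 8.0
```

Call:
carry_out([
  {"slide": [0, 0, 0], "rotation": [0, 0, 0]},
  {"slide": [0, 0, 0], "rotation": [0, 0, 0]},
  {"slide": [0, 0, 0], "rotation": [0, 0, 0]},
  {"slide": [0, 0, 0], "rotation": [0, 0, 0]},
], jaw=1)

```text
time: 17.7
position: [581.1, 192.9, 117.8]
tcp_rot: [[-0.981, -0.139, 0.137], [-0.137, 0.99, 0.02], [-0.139, 0.0, -0.99]]
wrist_force: [0.0, 0.1, 0.6]
width: 87.6
grasp_force: 0.0
```

```bash
python3 -c "
from h import *
modpose(0);where()"
```

```text
top step few
top mid few
side step 252 slope [-10.1   0.3] z@x40 25.9 std 1.16 x [30.5 53.7] y [-23.2  23.1]
side mid 315 slope [-7.6  0.5] z@x40 51.8 std 1.07 x [-33.7  33.3] y [-23.3  21.6]
t 17.8 edge in module [38.4  -0.12 12.62] pitch 7.96 yaw 7.97 F [ 0.5  0.6 -0.4] F mod [ 0.5  0.5 -0.5] grip 0.0 91.0
```

Call:
carry_out([
  {"slide": [0, 0, -0.02], "rotation": [0, 0, 0]},
  {"slide": [0, 0, -0.045], "rotation": [0, 0, 0]},
  {"slide": [0, 0, -0.07], "rotation": [0, 0, 0]},
  {"slide": [0, 0, -0.07], "rotation": [0, 0, 0]},
])

```text
time: 18.3
position: [572.5, 191.9, 190.2]
tcp_rot: [[-0.98, -0.139, 0.141], [-0.137, 0.99, 0.021], [-0.143, 0.001, -0.99]]
wrist_force: [-0.1, 0.9, -0.4]
width: 91.4
grasp_force: 0.0
```

```bash
cat >> h.py <<'E'
RT=toolR(8,15)
def push(a,up=0,ax=-50):
    M=toolR(8,a)@np.diag([-1,1,-1.]); return E0+M@(np.array([ax,0,40+up])-[38,0,14])-RT@[-16,0,8.]
def pushes(l,ax=-50):
    s=bot.sense(); R0=np.array(s['tcp_rot'])
    for a in l: print(a,(R0.T@(push(a,0,ax)-s['position'])).round(1))
E
python3 -c "
from h import *
modpose(0); step(push(13.5,45),RT); step(push(13.5,10),RT);print(push(13.5),push(32))"
```

```text
top step few
top mid few
side step 254 slope [-7.  1.] z@x40 26.0 std 1.16 x [30.3 53.3] y [-23.   23.4]
side mid 196 slope [-7.3  0.5] z@x40 51.9 std 1.05 x [-34.2  33.6] y [-21.9  23.6]
slide mm [52.4 -0.2 28.6] rot [ 0.03 -7.   -0.03] rows>= 1.0
slide mm [49.1 -0.2 63.5] rot [ 0.03 -7.   -0.03] rows>= 1.3
[534.39887362 186.20737747 108.2247278 ] [537.59941915 186.65718481  78.90265714]
```

Call:
carry_out([
  {"slide": [0.025, 0, 0], "rotation": [0, -3, 0]},
  {"slide": [0.052, 0, 0.005], "rotation": [0, -7, 0]},
  {"slide": [0.052, 0, 0.02], "rotation": [0, -7, 0]},
  {"slide": [0.052, 0, 0.028], "rotation": [0, -7, 0]},
  {"slide": [0.051, 0, 0.045], "rotation": [0, -7, 0]},
  {"slide": [0.05, 0, 0.06], "rotation": [0, -7, 0]},
  {"slide": [0.05, 0, 0.06], "rotation": [0, -7, 0]},
], jaw=-1, squeeze=20)

```text
time: 19.27
position: [530.4, 185.6, 119.2]
tcp_rot: [[-0.957, -0.139, 0.253], [-0.134, 0.99, 0.035], [-0.256, 0.0, -0.967]]
wrist_force: [-0.2, 0.8, 0.1]
width: 24.0
grasp_force: 0.0
```

```bash
python3 -c "
from h import *
s=bot.sense();print(s['width'],s['qpos'].round(1)); pushes([12,13.5,15,17,20,24,28,32])"
```

```text
24.03806227176495 [ 18.1  13.7 125.2  -5.8  26.7 -75. ]
12 [-1.9  0.   9.3]
13.5 [-1.2  0.  11.6]
15 [-0.5  0.  13.9]
17 [ 0.4  0.  17. ]
20 [ 1.5  0.  21.7]
24 [ 2.5  0.  28. ]
28 [ 3.1  0.  34.4]
32 [ 3.2  0.  40.8]
```

Call:
carry_out([
  {"slide": [-0.001, 0, 0.005], "rotation": [0, 0, 0]},
  {"slide": [-0.001, 0, 0.01], "rotation": [0, 0, 0]},
  {"slide": [-0.001, 0, 0.013], "rotation": [0, 0, 0]},
  {"slide": [-0.0005, 0, 0.0145], "rotation": [0, 0, 0]},
  {"slide": [-0.0005, 0, 0.0145], "rotation": [0, 0, 0]},
])

```text
time: 19.9
position: [534.8, 186.5, 107.0]
tcp_rot: [[-0.957, -0.139, 0.256], [-0.134, 0.99, 0.036], [-0.258, 0.0, -0.966]]
wrist_force: [-0.1, 0.0, -0.4]
width: -0.1
grasp_force: 0.1
```

Call:
carry_out([
  {"slide": [0, 0, 0.0015], "rotation": [0, 0, 0]},
  {"slide": [0.0005, 0, 0.003], "rotation": [0, 0, 0]},
  {"slide": [0.0005, 0, 0.003], "rotation": [0, 0, 0]},
])

```text
time: 20.27
position: [535.0, 186.5, 103.8]
tcp_rot: [[-0.957, -0.139, 0.255], [-0.134, 0.99, 0.036], [-0.258, 0.0, -0.966]]
wrist_force: [-1.8, -0.1, 2.2]
width: 0.1
grasp_force: 1.4
```

```bash
python3 -c "
from h import *
s=bot.sense();print(s['qpos'].round(1)); where();pushes([17,20,24,28,32])"
```

```text
[ 18.   15.6 124.9  -6.1  24.8 -74.7]
t 20.27 edge in module [83.35 -0.13  7.22] pitch 14.95 yaw 7.96 F [-1.8 -0.1  2.2] F mod [-1.2  0.1  2.6] grip 1.4 0.1
17 [ 1.  -0.2  1. ]
20 [ 2.1 -0.2  5.6]
24 [ 3.2 -0.2 12. ]
28 [ 3.8 -0.2 18.3]
32 [ 3.9 -0.2 24.7]
```

Call:
carry_out([
  {"slide": [0.0005, 0, 0.0015], "rotation": [0, 0, 0]},
  {"slide": [0.001, 0, 0.003], "rotation": [0, 0, 0]},
  {"slide": [0.0015, 0, 0.0045], "rotation": [0, 0, 0]},
  {"slide": [0.002, 0, 0.006], "rotation": [0, 0, 0]},
  {"slide": [0.002, 0, 0.006], "rotation": [0, 0, 0]},
])

```text
time: 20.9
position: [535.0, 186.5, 97.7]
tcp_rot: [[-0.957, -0.139, 0.256], [-0.134, 0.99, 0.036], [-0.259, 0.001, -0.966]]
wrist_force: [0.7, 0.1, 3.2]
width: 0.7
grasp_force: 1.6
```

Call:
carry_out([
  {"slide": [0.0003, 0, 0.0015], "rotation": [0, 0, 0]},
  {"slide": [0.0005, 0, 0.003], "rotation": [0, 0, 0]},
  {"slide": [0.0008, 0, 0.0045], "rotation": [0, 0, 0]},
  {"slide": [0.001, 0, 0.006], "rotation": [0, 0, 0]},
  {"slide": [0.001, 0, 0.006], "rotation": [0, 0, 0]},
])

```text
time: 21.52
position: [535.4, 186.6, 91.5]
tcp_rot: [[-0.957, -0.139, 0.256], [-0.134, 0.99, 0.036], [-0.258, 0.001, -0.966]]
wrist_force: [0.1, 1.0, 4.6]
width: 0.6
grasp_force: 1.9
```

```bash
python3 -c "
from h import *
s=bot.sense();print(s['qpos'].round(1)); where();pushes([24,28,30,32]);modpose(0)"
```

```text
[ 18.   17.  125.   -6.5  23.4 -74.3]
t 21.52 edge in module [86.17 -0.17 19.21] pitch 14.96 yaw 7.97 F [0.1 1.  4.6] F mod [1.4 1.  4.3] grip 1.9 0.6
24 [ 0.3 -0.2 -0.1]
28 [ 0.9 -0.2  6.3]
30 [ 1.1 -0.2  9.5]
32 [ 1.1 -0.2 12.7]
top step 129 slope [1.7 2.7] z@x40 24.6 std 1.25 x [26.5 50.4] y [-22.6  23.5]
top mid 213 slope [4.4 1.5] z@x40 52.2 std 1.23 x [-17.3  25.3] y [-23.4  23.5]
side step 250 slope [-0.2  0.6] z@x40 26.1 std 1.07 x [25.7 49.1] y [-22.5  23.3]
side mid 622 slope [1.7 0.6] z@x40 51.7 std 1.1 x [-34.1  24.9] y [-23.1  23.7]
```

Call:
carry_out([
  {"slide": [0.0002, 0, 0.0015], "rotation": [0, 0, 0]},
  {"slide": [0.0003, 0, 0.003], "rotation": [0, 0, 0]},
  {"slide": [0.0005, 0, 0.0045], "rotation": [0, 0, 0]},
  {"slide": [0.0006, 0, 0.006], "rotation": [0, 0, 0]},
  {"slide": [0.0006, 0, 0.0075], "rotation": [0, 0, 0]},
  {"slide": [0.0006, 0, 0.0075], "rotation": [0, 0, 0]},
])

```text
time: 22.38
position: [536.5, 186.7, 83.9]
tcp_rot: [[-0.957, -0.139, 0.255], [-0.134, 0.99, 0.036], [-0.258, 0.0, -0.966]]
wrist_force: [-1.8, -0.2, 3.4]
width: 0.5
grasp_force: 2.4
```

Call:
carry_out([
  {"slide": [0, 0, 0.0008], "rotation": [0, 0, 0]},
  {"slide": [0, 0, 0.0015], "rotation": [0, 0, 0]},
  {"slide": [0, 0, 0.0015], "rotation": [0, 0, 0]},
])

```text
time: 22.75
position: [536.7, 186.7, 82.5]
tcp_rot: [[-0.957, -0.139, 0.255], [-0.134, 0.99, 0.036], [-0.257, 0.0, -0.966]]
wrist_force: [-5.3, 0.2, 4.2]
width: 0.6
grasp_force: 3.6
```

Call:
carry_out([
  {"slide": [0, 0, 0.0008], "rotation": [0, 0, 0]},
  {"slide": [0, 0, 0.0015], "rotation": [0, 0, 0]},
  {"slide": [0, 0, 0.0015], "rotation": [0, 0, 0]},
])

```text
time: 23.12
position: [536.7, 186.7, 80.9]
tcp_rot: [[-0.957, -0.139, 0.254], [-0.134, 0.99, 0.036], [-0.257, 0.0, -0.966]]
wrist_force: [-6.5, -0.5, 4.9]
width: 0.3
grasp_force: 4.2
```

```bash
python3 -c "
from h import *
s=bot.sense();print(s['qpos'].round(1)); where();pushes([28,30,32]);modpose(0)"
```

```text
[ 18.   18.3 124.8  -6.7  22.3 -74.1]
t 23.12 edge in module [ 8.762e+01 -6.000e-02  2.999e+01] pitch 14.88 yaw 7.97 F [-6.5 -0.5  4.9] F mod [-5.1  0.4  6.4] grip 4.2 0.3
28 [-0.5 -0.1 -4.3]
30 [-0.4 -0.1 -1.1]
32 [-0.4 -0.1  2.1]
top step 116 slope [7.3 2. ] z@x40 25.1 std 1.45 x [24.6 47.5] y [-22.6  23.4]
top mid 185 slope [8.7 0.7] z@x40 51.8 std 1.3 x [-18.7  20. ] y [-23.   23.5]
side step 229 slope [6.2 0.6] z@x40 26.2 std 1.19 x [24.3 47. ] y [-22.8  23.8]
side mid 537 slope [8. 0.] z@x40 52.3 std 1.03 x [-34.5  18.9] y [-22.5  23.7]
```

Call:
carry_out([
  {"slide": [0.0015, 0, 0.0005], "rotation": [0, 0, 0]},
  {"slide": [0.0015, 0, 0.0015], "rotation": [0, 0, 0]},
  {"slide": [0.0015, 0, 0.0015], "rotation": [0, 0, 0]},
])

```text
time: 23.6
position: [536.5, 186.7, 79.4]
tcp_rot: [[-0.957, -0.139, 0.256], [-0.134, 0.99, 0.036], [-0.258, 0.0, -0.966]]
wrist_force: [-3.1, -0.8, 5.3]
width: 0.3
grasp_force: 2.7
```

Call:
carry_out([
  {"slide": [0, 0, 0.0008], "rotation": [0, 0, 0]},
  {"slide": [0, 0, 0.0012], "rotation": [0, 0, 0]},
  {"slide": [0, 0, 0.0012], "rotation": [0, 0, 0]},
])

```text
time: 23.98
position: [536.6, 186.7, 78.3]
tcp_rot: [[-0.957, -0.139, 0.255], [-0.134, 0.99, 0.036], [-0.258, 0.0, -0.966]]
wrist_force: [-5.9, -0.8, 8.9]
width: 0.4
grasp_force: 5.3
```

```bash
python3 -c "
from h import *
where();pushes([30,32]);modpose(0)"
```

```text
t 23.98 edge in module [88.38 -0.14 32.29] pitch 14.95 yaw 7.96 F [-5.9 -0.8  8.9] F mod [-3.4  0.  10.1] grip 5.3 0.4
30 [-1.1 -0.2 -3.5]
32 [-1.1 -0.2 -0.3]
top step 109 slope [1.5 1.7] z@x40 25.4 std 1.34 x [25.  46.7] y [-22.2  23. ]
top mid 177 slope [ 8.  -2.1] z@x40 51.0 std 1.33 x [-18.5  18.8] y [-22.4  23.4]
side step 225 slope [ 5.2 -0.8] z@x40 26.4 std 1.06 x [24.2 45.6] y [-22.1  23.4]
side mid 507 slope [8.9 0.1] z@x40 52.3 std 1.07 x [-34.2  17.8] y [-22.4  23.6]
```

Force is now rising at the rail's stop; I keep going in small steps.

Call:
carry_out([
  {"slide": [0.0003, 0, 0.0005], "rotation": [0, 0, 0]},
  {"slide": [0.0003, 0, 0.0008], "rotation": [0, 0, 0]},
  {"slide": [0.0003, 0, 0.0008], "rotation": [0, 0, 0]},
])

```text
time: 24.45
position: [536.4, 186.7, 77.6]
tcp_rot: [[-0.957, -0.139, 0.255], [-0.134, 0.99, 0.036], [-0.258, 0.0, -0.966]]
wrist_force: [-9.1, -1.2, 14.1]
width: 0.3
grasp_force: 8.9
```

Call:
carry_out([
  {"slide": [0.0003, 0, 0.0005], "rotation": [0, 0, 0]},
  {"slide": [0.0003, 0, 0.0008], "rotation": [0, 0, 0]},
  {"slide": [0.0003, 0, 0.0008], "rotation": [0, 0, 0]},
])

```text
time: 24.82
position: [536.0, 186.6, 76.8]
tcp_rot: [[-0.957, -0.139, 0.255], [-0.134, 0.99, 0.036], [-0.257, 0.0, -0.966]]
wrist_force: [-13.3, -1.9, 20.4]
width: 0.3
grasp_force: 11.9
```

```bash
python3 -c "
from h import *
where();modpose(0)"
```

```text
t 24.82 edge in module [89.33 -0.13 33.66] pitch 14.92 yaw 7.97 F [-13.3  -1.9  20.4] F mod [-7.7 -0.1 23.1] grip 11.9 0.3
top step 109 slope [5.2 0.9] z@x40 26.4 std 1.22 x [24.5 45.7] y [-21.8  22.8]
top mid 183 slope [10.6 -0.3] z@x40 53.4 std 1.35 x [-20.4  17.1] y [-22.5  23.8]
side step 214 slope [ 7.8 -0.4] z@x40 28.3 std 1.17 x [24.  45.6] y [-22.3  23.2]
side mid 467 slope [10.9 -0. ] z@x40 54.7 std 1.03 x [-34.3  16.3] y [-22.4  22.7]
```

The head has started to lift, because I am pressing beyond the clip, and the foot looks about home. I ease off to see whether the clip holds.

Call:
carry_out([
  {"slide": [0.001, 0, -0.004], "rotation": [0, 0, 0]},
  {"slide": [0.002, 0, -0.01], "rotation": [0, 0, 0]},
  {"slide": [0.002, 0, -0.018], "rotation": [0, 0, 0]},
  {"slide": [0.002, 0, -0.03], "rotation": [0, 0, 0]},
  {"slide": [0.002, 0, -0.045], "rotation": [0, 0, 0]},
  {"slide": [0.002, 0, -0.06], "rotation": [0, 0, 0]},
  {"slide": [0.002, 0, -0.06], "rotation": [0, 0, 0]},
])

```text
time: 25.8
position: [519.7, 184.5, 135.6]
tcp_rot: [[-0.956, -0.139, 0.258], [-0.134, 0.99, 0.037], [-0.26, 0.001, -0.966]]
wrist_force: [0.2, -0.2, 0.2]
width: 0.8
grasp_force: 0.0
```

```bash
python3 -c "
from h import *
where();modpose(0)"
```

```text
t 25.8 edge in module [ 89.91  -0.33 -27.69] pitch 15.09 yaw 7.96 F [ 0.2 -0.2  0.2] F mod [ 0.2 -0.2  0.1] grip 0.0 0.8
top step 122 slope [-2.6 -1.2] z@x40 24.8 std 1.36 x [26.9 51.1] y [-22.9  22.2]
top mid 247 slope [ 0.  -0.9] z@x40 50.7 std 1.31 x [-30.3  27.4] y [-23.   23.2]
side step 259 slope [-5.4 -0.7] z@x40 25.7 std 1.23 x [26.4 50.4] y [-23.1  23.7]
side mid 657 slope [-0.7 -0. ] z@x40 51.1 std 1.11 x [-34.   26.8] y [-22.5  23.6]
```

Run:
```python
from h import *
def med(Q,x0,x1,y0,y1,z0,z1):
    q=Q[(Q[:,0]>x0)&(Q[:,0]<x1)&(Q[:,1]>y0)&(Q[:,1]<y1)&(Q[:,2]>z0)&(Q[:,2]<z1)]; return len(q),np.median(q[:,2]).round(2) if len(q) else None
for n in('side','top'):
    L=[]
    for i in range(4):
        p,P,Q=railpts(n); Q=Q.reshape(-1,3)
        L.append(Q)
    Q=np.concatenate(L); print(n)
    print('mod head',med(Q,31,47,-20,20,15,36),'foot',med(Q,-62,-45,-20,20,15,36),'mid hi',med(Q,10,24,-20,20,44,60),'mid lo',med(Q,-38,-24,-20,20,44,60))
    print('nbr head',med(Q,31,47,-147,-113,10,36),'foot',med(Q,-62,-45,-147,-113,10,36),'mid hi',med(Q,10,24,-147,-113,44,75),'mid lo',med(Q,-38,-24,-147,-113,44,75))
    print('flange up',med(Q,24,34,32,58,-8,8),med(Q,24,34,-90,-35,-8,8),'low',med(Q,-34,-26,32,58,-8,8),med(Q,-34,-26,-90,-35,-8,8))
```

```text
side
mod head (617, np.float64(26.12)) foot (372, np.float64(26.43)) mid hi (568, np.float64(51.96)) mid lo (506, np.float64(51.79))
nbr head (411, np.float64(26.3)) foot (255, np.float64(26.47)) mid hi (354, np.float64(64.18)) mid lo (334, np.float64(63.95))
flange up (286, np.float64(-0.25)) (395, np.float64(-0.1)) low (206, np.float64(-0.2)) (178, np.float64(0.02))
top
mod head (437, np.float64(25.45)) foot (0, None) mid hi (381, np.float64(51.2)) mid lo (24, np.float64(50.01))
nbr head (358, np.float64(25.32)) foot (347, np.float64(25.62)) mid hi (337, np.float64(63.49)) mid lo (324, np.float64(62.92))
flange up (166, np.float64(-1.03)) (358, np.float64(-1.32)) low (111, np.float64(-1.14)) (272, np.float64(-1.25))
```

The module sits flush: head 26.1 mm and foot 26.4 mm above the rail face (home is 26), matching the neighbour. It is centred on the bay, the rail is back up, and the arm is clear.

```bash
python3 -c "
from plant import bot
print(bot.close_job())"
```

```text
the job is handed in; nothing more can be done
None
```

The grey module is mounted in the free bay, flush and in line with the port block. I handed the job in at about 26 s of the 61 s: the first tilt hit joint 5's limit and twisted the grip, so I re-centred the module and pressed the foot home with closed fingers (peak about 24 N); I judged the clip snapped from the flush fit.

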